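# Slide the gilded rosette under the scanning bridge

## Task

Slide the carrier board with the gilded rosette, nose first, between the guide rails and under the scanner's reading head until its nose is fully home against the steel jaw of the red stop, and seat it there with a gentle but firm push, about 5 to 10 N on the jaw for half a second and never a hard shove (15 N). Then let go of the board, leaving its nose against the stop, and press the green button down to start the scan. Let nothing touch the reading head, and leave the jar, the brush and the loose gilded leaf alone.

Things in the scene. Friction and masses are not known exactly. Their poses are not given: they have to be found in the camera images.
- bridge: Scanning bridge fixed to the table: a straight channel with a reading head above it. Origin: on the table, mid-channel, under the middle of the head. Its x axis runs along the channel in the push direction, z up. Grey posts (60 mm along x, 67 to 95 mm either side of the axis, 90 mm tall) carry the head.
- mouth (a point): Middle of the channel's mouth, at x = -94 mm of the bridge, on the table; axes as the bridge's. From here the flared aluminium guides narrow from 142 mm to 96 mm over 34 mm; then two parallel rails, 12 mm high with inner faces 96 mm apart, run on for 135 mm. The board slides on the table itself.
- head: Reading head, a white box with a black box on it, 60 mm along x, 134 mm across, its underside 36 mm above the table and its top 148 mm above it (x = -30 to +30 mm of the bridge). Origin: the centre of its underside. Delicate: nothing may touch it.
- stop: Red block (x = 130 to 160 mm, 46 mm wide) in line with the channel beyond the head, fixed to the bridge; origin and axes those of the bridge. From it a steel jaw (40 mm wide face, 2 to 16 mm high) reaches towards the head. The jaw is set differently each time: its face lies 78 to 114 mm from the origin along x, which is not tracked. A small brass pin stands 3 mm out of the face and springs back under 0.5 N; behind it the jaw is rigid.
- carrier: Loose plywood board 220 mm long (x), 90 wide (y), 10 thick, about 0.4 to 0.7 kg (a few N to slide), with a gilded rosette on it (81 mm across, centred at x = +25 mm, top 30 mm above the table). Origin: centre of its underside. +x points to its nose, a tongue 60 mm wide (x = 79 to 110 mm); z up.
- tab (a point): Middle of the dark wooden tab that stands near the carrier's tail, to hold or push it by: 36 mm long (x), 12 mm thick (y), centred at x = -90 mm, from 10 to 50 mm above the board's underside; this point is 35 mm above the underside. Axes as the carrier's.
- nose (a point): Middle of the carrier's front end, 110 mm ahead of its origin, at 10 mm height (the top edge): the face that meets the stop's jaw. Axes as the carrier's.
- console: Grey box 85 x 85 x 35 mm fixed to the table beyond the bridge, carrying the green start button at the centre of its top. Origin: centre of its underside.
- button_top (a point): Centre of the top of the green push button (28 mm across) on the console; it moves down with the button.
- button (a joint): Travel of the green button in m: 0 up, 0.006 fully down; it springs back, fully down takes 5 N. It starts the scan from 4 mm.
- jar: Bystander: lidded amber glass jar, 60 mm across, 75 mm tall. Origin: centre of its underside.
- brush: Bystander: brush about 170 mm long lying on the table.
- leaf: Bystander: loose gilded oak leaf, 60 mm long, 12 mm high. Origin: centre of its underside.
Not all that is in view belongs to the job. What is shaped like the carrier but pink is not meant. What is shaped like the console but pink is not meant.

How it is judged (in metres and radians):
On the way, in this order (a step that is already met when the one before it is completed fails the run):
1. the carrier's nose has passed under the reading head (beyond the bridge's middle) along the channel, with the board flat on the table (x of nose in the frame of bridge above 0.02 m and y of nose in the frame of bridge between -0.02 and 0.02 m and height (world z) of carrier below 0.005 m), for 0.1 s.
2. the carrier presses the stop with more than 4 N for 0.3 s (contact force between carrier and stop above 4 N and x of nose in the frame of bridge above 0.074 m and y of nose in the frame of bridge between -0.01 and 0.01 m and angle between the x axis of carrier and the x axis of bridge, either way round below 0.06 rad and angle between carrier's own z axis and vertical below 0.05 rad), for 0.3 s.
3. with the board home and let go, the green button is pressed down at least 4 mm (value of joint button above 0.004 m and x of nose in the frame of bridge above 0.074 m and y of nose in the frame of bridge between -0.01 and 0.01 m and angle between the x axis of carrier and the x axis of bridge, either way round below 0.06 rad and angle between carrier's own z axis and vertical below 0.05 rad and contact force between carrier and stop above 0.1 N and contact force between the fingers and carrier below 0.1 N), for 0.05 s.
At the end, for the whole second after the job is handed in: The carrier lies flat and straight in the channel (within 0.06 rad) with its nose still touching the stop (the sprung pin, so within 3 mm of the jaw), at rest and released; the button has been pressed and has come back up; nothing touches the head (x of nose in the frame of bridge above 0.074 m and y of nose in the frame of bridge between -0.01 and 0.01 m and angle between the x axis of carrier and the x axis of bridge, either way round below 0.06 rad and angle between carrier's own z axis and vertical below 0.05 rad and contact force between carrier and stop above 0.1 N and value of joint button below 0.002 m and linear speed of carrier below 0.01 m/s and contact force between anything else and head below 0.1 N).
It fails at once if the carrier is shoved against the stop with more than 15 N (contact force between carrier and stop above 15 N).
It fails at once if something touches the reading head with more than 1 N (contact force between anything else and head above 1 N).
It fails at once if the jar, the brush or the leaf is moved more than 20 mm (distance of any of jar, brush, leaf from where it was at the start of the episode above 0.02 m).
It also fails if it takes over 70 s, if anything falls off the work surface, if the arm or the gripper's body presses on something with over 40 N, if the wrist force passes 120 N, or if a joint passes its speed limit or range.

## Robot

A 6-joint arm with a two-finger parallel gripper is mounted at the origin on the work surface. World frame = base frame: x ahead of the robot, y to its left, z up, the work surface at z = 0. Lengths are in m, angles in degrees, forces in N, time in s.
With the tool pointing down it reaches from about 0.35 to 0.875 m from the base axis. Payload 4.2 kg.
Tool frame: the origin (TCP) lies on the mounting face of the last link; the fingertips stand 182 mm ahead of it and the grasp point (between the pads) lies manip.grasp_offset ahead of it (manip.grasp_offset is the distance from the TCP to the grasp point, in m); z points along the fingers, y is the line along which they close (so a half turn about z gives the same grasp; the last joint's range is limited). The gripper opens to 87 mm and grips with 3 to 60 N. Pads are 19 mm wide; open, the fingers measure 117 mm over their backs; the gripper's body (75 mm by 190 mm) begins 51 mm behind the grasp point.
Start: joints at [-49.412, 22.042, 0.453, 0, -68.411, -14.817], TCP at [0.272, -0.563, 0.405] pointing down, gripper open.
Joint ranges: [-179.83, 179.83], [-69.29, 118.12], [-61.27, 80.66], [-181.25, 117.63], [-171.15, -9.14], [-177.46, 177.46]. Speed limits (degrees/s): [159.86, 159.86, 180, 180, 180, 180].

## Interface

Orientations are given as a 3x3 rotation matrix whose columns are the frame's x, y, z axes.
In Python, from plant import manip, eyes gives the robot as it stands.
- The arm moves only by the tool play_rows, never from a script. Its argument "series" is text: rows parted by semicolons, each of 4 numbers parted by spaces: the shift along the tool's x, y, z normalised to -1 to 1, where 1 is 0.4 m, then the turn about the tool's z normalised to -1 to 1, where 1 is pi rad. In form: dx dy dz twist; .... A call has 1 to 12 rows; each row is the pose to reach, as a shift and turn from the pose commanded when the call began, along the tool's axes at that moment, turning the shorter way round; what a row does not reach only later rows make up. A row lasts 1/10 s, in which the tool goes at most 50 mm and 8.59 degrees, less where a joint would pass 70% of its speed; a pose out of reach is approached as far as the arm can. A call with a number of a shift or a turn outside -1 to 1 is refused whole. A call with a gripper value outside its range is refused whole. "claw" is the opening, from -1 (shut) to 1 (fully open), so that 0 is half open, set as the call begins (left out, the last holds). The fingers move at their own pace and stop on an object; the grip force is fixed at half the most. Time passes only in rows, so rows that repeat a pose let the fingers close. It gives the time, the measured TCP pose, the force, the opening and the grip force at its end, in the units of the state.
- manip.observe(): the state, without advancing time (a new reading comes with each control period).
- eyes.camera(name): name is "side" or "top"; returns the picture (384x512x3 uint8, blue, green, red); there is no depth.
- eyes.camera_params(name): a dict with "intrinsics" (3x3 intrinsics, pixels), "T" (4x4, takes a point from camera to world coordinates). Camera axes: x right, y down, z forward; pixel columns grow to the right and rows downward; lengths in m; the calibration is good to about 2 mm. A picture is of the moment at which its call begins. camera_params takes no time and is no camera call.
- manip.close_job(): hands the job in; it is judged then, once.
The state is a dict: "time": time; "q": joint angles; "qvel": joint speeds; "effort": joint torques, N m; "tcp_pos": TCP position; "tool_rot": TCP orientation; "contact_force": force on the tool from outside, world axes, zero at the start; "ft_torque": the same for the moment, N m; "finger_gap": finger opening in m; "gripper_force": force on a finger pad.
Only numpy, scipy, OpenCV 4.12 (cv2) and the standard library are available. Lean on these libraries where they do the work, as an engineer would, in place of code of your own. Each camera call takes 0.05 s, during which the arm holds its last target. There are 200 camera calls.

## Working session

There is one attempt and no reset: what is moved stays moved. The work goes in short steps, Python scripts to look and compute and a tool call to move; the robot and the scene stay as the last step left them, time stands still between calls to the robot, and variables do not carry over. Pictures are saved under pics/ and viewed, at most 10 in all, crops included, and the job is handed in when it is done.

Besides the shell and the picture viewer there is one more tool, called by a JSON object that holds its "op" and its "data", one argument or row to a line. play_rows: Moves the arm, as the interface text tells. Its arguments: {"type":"object","properties":{"series":{"type":"string"},"claw":{"type":"number"}},"required":["series"]}

```bash
mkdir -p pics; ls
python3 - <<'E'
from plant import manip, eyes
import cv2,numpy as np
np.set_printoptions(precision=4,suppress=True)
for n in("top","side"):
    cv2.imwrite(f"pics/{n}0.png",eyes.camera(n)); p=eyes.camera_params(n); print(n,p["intrinsics"],p["T"])
print(manip.observe(),manip.grasp_offset)
E
```

```text
pics
top [[399.8387   0.     254.6968]
 [  0.     399.8387 194.6745]
 [  0.       0.       1.    ]] [[ 0.0189 -0.9818  0.1888  0.3394]
 [-0.9997 -0.0219 -0.0137  0.0703]
 [ 0.0176 -0.1885 -0.9819  1.0848]
 [ 0.      0.      0.      1.    ]]
side [[426.4273   0.     261.6776]
 [  0.     426.4273 198.2431]
 [  0.       0.       1.    ]] [[ 0.9971 -0.0639  0.0414  0.4791]
 [-0.0747 -0.7177  0.6923 -0.7934]
 [-0.0145 -0.6934 -0.7204  0.9986]
 [ 0.      0.      0.      1.    ]]
{'time': 0.1, 'q': array([-49.4116,  22.0857,   0.389 ,  -0.026 , -68.4127, -14.8178]), 'qvel': array([ 0.055 ,  0.0165,  0.2451,  0.0687,  0.0086, -0.0066]), 'effort': array([ -0.0003, -39.169 ,  18.7934,   4.2319,   0.0134,  -0.0001]), 'tcp_pos': array([ 0.2717, -0.5627,  0.4038]), 'tool_rot': array([[-0.9006, -0.4346, -0.0009],
       [-0.4346,  0.9006,  0.0017],
       [ 0.0001,  0.002 , -1.    ]]), 'contact_force': array([-0.5466,  0.9302, -0.6241]), 'ft_torque': array([0.0232, 0.0123, 0.0358]), 'gripper_force': 0.0, 'finger_gap': 0.08695610793146186} 0.1635
```

View pics/top0.png

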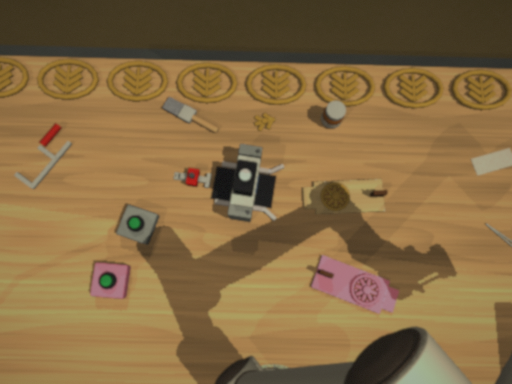

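View pics/side0.png

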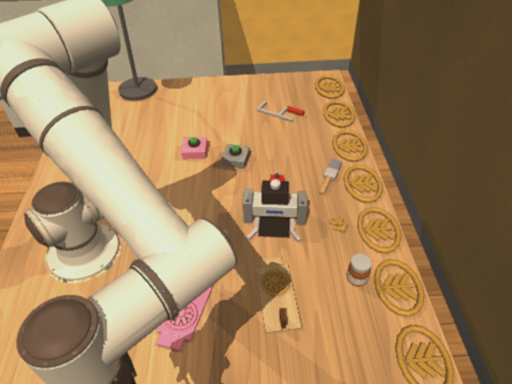

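The carrier is the plywood board: top (345,196), side (280,300), tab at top (377,192), side (283,318). The pink board at top (352,284) is a decoy. The console is the grey box at top (136,223); the pink one at (110,280) is a decoy. Next I'll take close crops.

Run:
```python
import cv2
t=cv2.imread("pics/top0.png");s=cv2.imread("pics/side0.png")
def crop(im,x,y,w,h,k,n): cv2.imwrite(n,cv2.resize(im[y:y+h,x:x+w],None,fx=k,fy=k,interpolation=cv2.INTER_CUBIC))
crop(t,170,130,220,100,3.6,"pics/tc.png")
crop(s,215,140,110,200,3,"pics/sc.png")
```

```text
(no output)
```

View pics/tc.png

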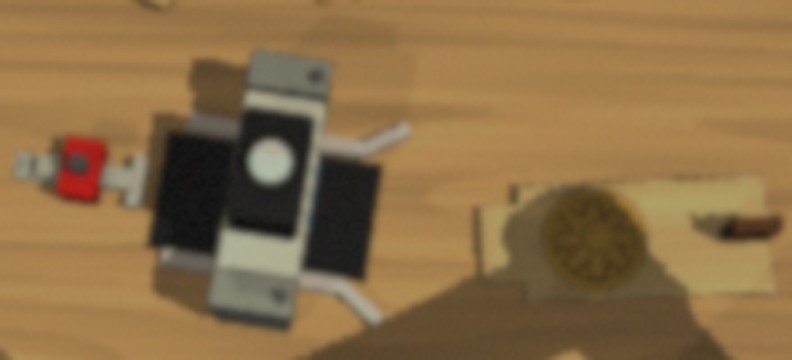

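View pics/sc.png

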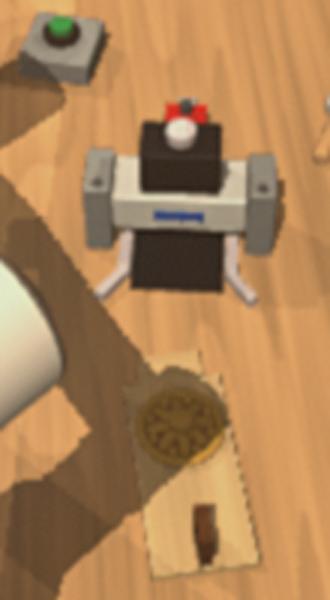

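```bash
cat > h.py <<'E'
import numpy as np,cv2
from plant import eyes
from scipy.optimize import least_squares
np.set_printoptions(precision=4,suppress=True)
P={n:eyes.camera_params(n) for n in("top","side")}
def proj(n,X):
    T=np.linalg.inv(P[n]["T"]);c=np.atleast_2d(X)@T[:3,:3].T+T[:3,3];u=c@P[n]["intrinsics"].T
    return u[:,:2]/u[:,2:]
def ray(n,uv,z):
    d=P[n]["T"][:3,:3]@np.linalg.inv(P[n]["intrinsics"])@np.array([*uv,1]);o=P[n]["T"][:3,3]
    return o+d*(z-o[2])/d[2]
def tri(a,b):
    A=[];y=[]
    for n,uv in(("top",a),("side",b)):
        d=P[n]["T"][:3,:3]@np.linalg.inv(P[n]["intrinsics"])@np.array([*uv,1]);d/=np.linalg.norm(d)
        M=np.eye(3)-np.outer(d,d);A.append(M);y.append(M@P[n]["T"][:3,3])
    s=np.linalg.lstsq(np.vstack(A),np.hstack(y),rcond=None)[0];return s
def W(p,X):
    X=np.atleast_2d(X).astype(float);c,s=np.cos(p[2]),np.sin(p[2])
    return np.c_[p[0]+c*X[:,0]-s*X[:,1],p[1]+s*X[:,0]+c*X[:,1],X[:,2]]
def fit(obs,p0):
    # obs: (cam,u,v,x,y,z mm)
    f=lambda p:np.hstack([(proj(o[0],W(p,np.array(o[3:])/1e3))-[o[1:3]]).ravel() for o in obs])
    r=least_squares(f,p0,loss="soft_l1");return r.x,f(r.x).reshape(-1,2)
t=lambda u,v:("top",170+u/3.6,130+v/3.6)
s=lambda u,v:("side",215+u/3,140+v/3)
E
python3 - <<'E'
from h import *
B=[t(331,62)+(-30,-95,90),t(253,50)+(30,-95,90),t(410,134)+(-94,-71,12),t(382,316)+(-94,71,12),
 s(87,246)+(-30,95,0),s(113,246)+(-30,67,0),s(248,252)+(-30,-67,0),s(274,252)+(-30,-95,0),s(275,155)+(30,-95,90),s(88,150)+(30,95,90),s(99,298)+(-94,71,0),s(253,301)+(-94,-71,0)]
b,r=fit(B,[.55,.1,1.5]);print("bridge",b,np.degrees(b[2]));print(r.round(1).tolist())
C=[t(765,178)+(-110,-45,10),t(773,290)+(-110,45,10),t(478,207)+(110,-30,10),t(480,278)+(110,30,10),
 s(153,576)+(-110,45,10),s(258,562)+(-110,-45,10),s(145,357)+(110,30,10),s(199,351)+(110,-30,10)]
c,r=fit(C,[.53,-.15,1.5]);print("carrier",c,np.degrees(c[2]));print(r.round(1).tolist())
for nm,pt in(("jaw top",ray(*t(145,182)[:1],t(145,182)[1:],.016)),):
    q=pt-[b[0],b[1],0];print(nm,pt,"bridge x,y",q[0]*np.cos(b[2])+q[1]*np.sin(b[2]),-q[0]*np.sin(b[2])+q[1]*np.cos(b[2]))
print("button",tri((135.5,223),s(62,26)[1:]))
print("tabtop z.05 rays",ray("top",t(757,222)[1:],.05),ray("side",s(206,508)[1:],.05),"model tab",W(c,[-.09,0,.035]))
print("tri tab top rear",tri(t(780,222)[1:],s(205,533)[1:]))
print("jaw 95 / nose home carrier origin, mouth",W(b,[-.094,0,0]),W(b,[-.02,0,0]))
im=cv2.imread("pics/top0.png");im2=cv2.imread("pics/side0.png")
def draw(p,X,col):
    for n,I in(("top",im),("side",im2)):
        u=(proj(n,W(p,np.array(X)/1e3))*16*3).astype(np.int32);cv2.polylines(BI[n],[u],True,col,1,cv2.LINE_AA,4)
BI={"top":cv2.resize(im,None,fx=3,fy=3),"side":cv2.resize(im2,None,fx=3,fy=3)}
for y in(-1,1):
    draw(b,[(-30,67*y,90),(30,67*y,90),(30,95*y,90),(-30,95*y,90)],(0,0,255))
    draw(b,[(-94,71*y,12),(-60,48*y,12),(75,48*y,12)],(0,255,0))
draw(b,[(130,-23,25),(160,-23,25),(160,23,25),(130,23,25)],(255,255,0));
for x in(78,96,114):draw(b,[(x,-20,16),(x,20,16)],(255,0,255))
draw(b,[(-30,-67,36),(30,-67,36),(30,67,36),(-30,67,36)],(255,0,0))
draw(c,[(-110,-45,10),(79,-45,10),(79,-30,10),(110,-30,10),(110,30,10),(79,30,10),(79,45,10),(-110,45,10)],(0,0,255))
draw(c,[(-108,-6,50),(-72,-6,50),(-72,6,50),(-108,6,50)],(255,0,0))
a=BI["top"][400:680,510:1190];d=BI["side"][480:1030,660:950]
d=cv2.resize(d,None,fx=.95,fy=.95)
o=np.zeros((590,800,3),np.uint8);o[:280,:680]=a;cv2.imwrite("pics/ov.png",a);cv2.imwrite("pics/ovs.png",d)
np.save("bc.npy",np.array([b,c]))
E
```

```text
bridge [0.5703 0.0821 1.4251] 81.65274411704063
[[0.5, -1.3], [-0.6, -1.7], [-1.1, -0.7], [-1.2, -1.1], [-0.8, 0.9], [-0.4, 1.3], [-1.8, 1.2], [-1.3, 1.6], [0.2, -0.7], [-0.5, -1.6], [1.1, 0.2], [-2.4, 1.5]]
carrier [ 0.5497 -0.1891  1.6179] 92.69884910844178
[[-0.6, -1.0], [0.1, -0.0], [0.4, -1.9], [1.0, -0.1], [-1.0, -0.2], [-0.1, 0.1], [-2.9, -0.1], [0.0, -0.4]]
jaw top [0.5815 0.1776 0.016 ] bridge x,y 0.096070031592182 0.0027006329401477354
button [0.4591 0.3627 0.0514]
tabtop z.05 rays [ 0.5539 -0.2773  0.05  ] [ 0.5592 -0.2659  0.05  ] model tab [[ 0.5539 -0.279   0.035 ]]
tri tab top rear [ 0.5542 -0.2919  0.0566]
jaw 95 / nose home carrier origin, mouth [[ 0.5566 -0.0109  0.    ]] [[0.5674 0.0624 0.    ]]
```

View pics/ov.png

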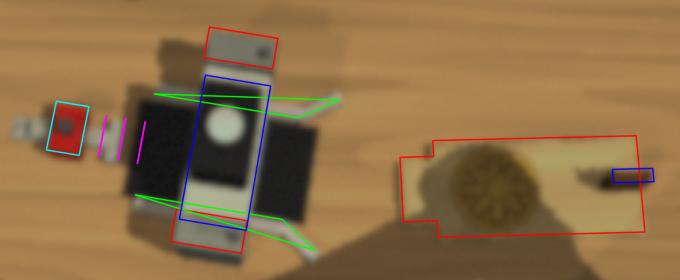

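The overlay fits to about 1 px: bridge yaw is 81.7°, carrier yaw 92.7°, and the jaw face is at about x = 96 mm of the bridge. Moving above the tab.

{"op": "play_rows", "data": {
  "series": "-0.944 0.332 0 -0.372;-0.944 0.332 0 -0.372;-0.944 0.332 0 -0.372;-0.944 0.332 0 -0.372;-0.944 0.332 0 -0.372;-0.944 0.332 0 -0.372;-0.944 0.332 0 -0.372;-0.944 0.332 0 -0.372;-0.944 0.332 0 -0.372;-0.944 0.332 0 -0.372;-0.944 0.332 0 -0.372;-0.944 0.332 0 -0.372",
  "claw": 1
}}

```text
time: 1.3
tcp_pos: [0.5532, -0.28, 0.4047]
tool_rot: [[0.046, -0.999, -0.0], [-0.999, -0.046, 0.0], [-0.0, 0.0, -1.0]]
contact_force: [1.2, -0.2, -0.2]
finger_gap: 0.087
gripper_force: 0.0
```

Run:
```python
from plant import eyes
import cv2
a=eyes.camera("top")[110:260,250:450];b=eyes.camera("side")[180:350,200:350]
cv2.imwrite("pics/two.png",cv2.hconcat([cv2.resize(a,(400,300),interpolation=2),cv2.resize(b,(350,396),interpolation=2)[:300+0]]) if 0 else cv2.hconcat([cv2.resize(a,(440,330),interpolation=2),cv2.resize(b,(340,385),interpolation=2)[55:385]]))
```

```text
(no output)
```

View pics/two.png

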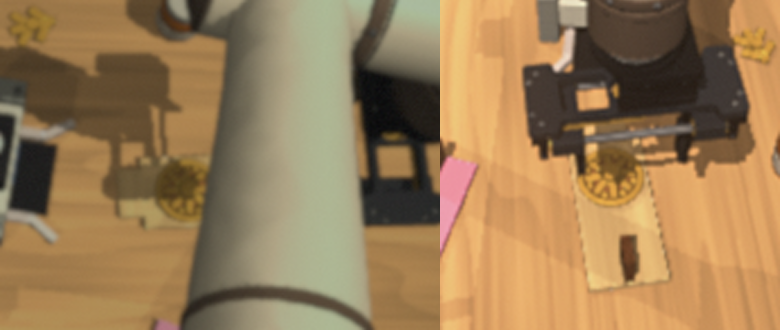

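The side view shows the open gripper (right panel, about (635,140)) lined up across the board, with the tab at (628,257). Descending to grip.

{"op": "play_rows", "data": {
  "series": "0 0 0.3 0;0 0 0.3 0;0 0 0.3 0;0 0 0.51 0;0 0 0.51 0;0 0 0.51 0;0 0 0.51 0;0 0 0.51 0"
}}

```text
time: 2.2
tcp_pos: [0.5547, -0.2796, 0.2031]
tool_rot: [[0.048, -0.999, 0.004], [-0.999, -0.048, -0.001], [0.001, -0.004, -1.0]]
contact_force: [-0.4, 0.2, -0.3]
finger_gap: 0.087
gripper_force: 0.0
```

{"op": "play_rows", "data": {
  "series": "0 0 0 0;0 0 0 0;0 0 0 0;0 0 0 0;0 0 0 0;0 0 0 0;0 0 0 0;0 0 0 0;0 0 0 0;0 0 0 0",
  "claw": -1
}}

```text
time: 3.2
tcp_pos: [0.5541, -0.279, 0.2007]
tool_rot: [[0.048, -0.999, -0.0], [-0.999, -0.048, 0.0], [-0.0, 0.0, -1.0]]
contact_force: [-0.1, 0.1, -0.5]
finger_gap: 0.0147
gripper_force: 0.0
```

{"op": "play_rows", "data": {
  "series": "0 0 0 0;0 0 0 0;0 0 0 0;0 0 0 0;0 0 0 0"
}}

```text
time: 3.7
tcp_pos: [0.5539, -0.279, 0.2007]
tool_rot: [[0.048, -0.999, -0.001], [-0.999, -0.048, 0.0], [-0.0, 0.001, -1.0]]
contact_force: [-1.5, -1.5, 0.8]
finger_gap: 0.012
gripper_force: 30.0
```

{"op": "play_rows", "data": {
  "series": "-0.03 0.018 0 0.015;-0.06 0.036 0 0.03;-0.09 0.054 0 0.045;-0.115 0.07 0 0.0617;-0.115 0.07 0 0.0617;-0.115 0.07 0 0.0617"
}}

```text
time: 4.3
tcp_pos: [0.5241, -0.2342, 0.2007]
tool_rot: [[-0.144, -0.99, -0.0], [-0.99, 0.144, 0.0], [-0.0, 0.0, -1.0]]
contact_force: [-0.9, 1.9, 0.4]
finger_gap: 0.0119
gripper_force: 30.0
```

Run:
```python
from h import *
from plant import manip
print(manip.observe()["tcp_pos"],manip.observe()["contact_force"])
a=eyes.camera("top");b=eyes.camera("side");cv2.imwrite("pics/t1.png",a);cv2.imwrite("pics/s1.png",b)
A=cv2.resize(a[140:235,220:340],None,fx=3.5,fy=3.5,interpolation=2);B=cv2.resize(b[180:290,225:325],None,fx=3.7,fy=3.7,interpolation=2)
o=np.zeros((410,800,3),np.uint8);o[:A.shape[0],:420]=A;o[:407,425:795]=B;cv2.imwrite("pics/n1.png",o)
```

```text
[ 0.5241 -0.2342  0.2007] [-0.8604  1.8859  0.396 ]
```

View pics/n1.png

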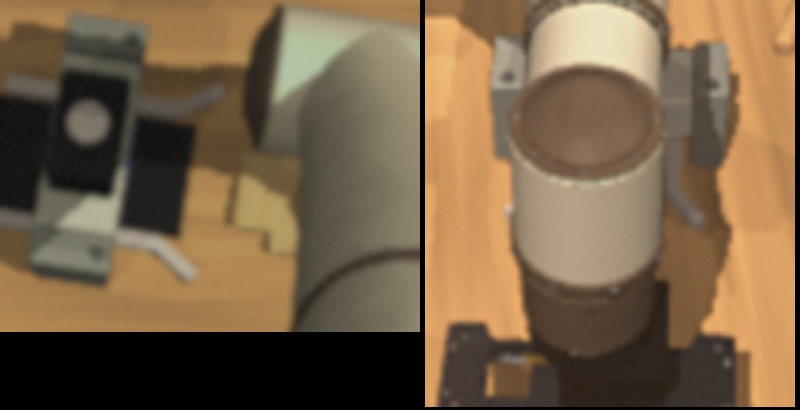

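```bash
python3 - <<'E'
from h import *
b=np.load("bc.npy")[0]
T=lambda u,v:("top",220+u/3.5,140+v/3.5)
th=np.radians(81.72); c=[.5241+.09*np.cos(th),-.2342+.09*np.sin(th),th]
q=lambda p,X:((proj("top",W(p,np.array(X)/1e3))-[220,140])*3.5).round(0).tolist()
print("nose pred",q(c,[(110,-30,10),(110,30,10),(110,0,10),(79,30,10),(79,45,10)]))
print("bridge pred flare tips,post",q(b,[(-94,-71,12),(-94,71,12),(-30,-95,90),(30,-95,90),(-30,95,90),(30,95,90),(-30,95,0),(-60,48,12),(-60,-48,12)]))
E
python3 -c "
import cv2
a=cv2.imread('pics/t1.png')
cv2.imwrite('pics/n2.png',cv2.resize(a[145:230,225:310],None,fx=7,fy=7,interpolation=2))"
```

```text
nose pred [[244.0, 149.0], [233.0, 223.0], [238.0, 185.0], [272.0, 229.0], [269.0, 248.0]]
bridge pred flare tips,post [[220.0, 93.0], [192.0, 268.0], [149.0, 21.0], [69.0, 8.0], [106.0, 272.0], [24.0, 258.0], [105.0, 287.0], [154.0, 232.0], [173.0, 114.0]]
```

View pics/n2.png

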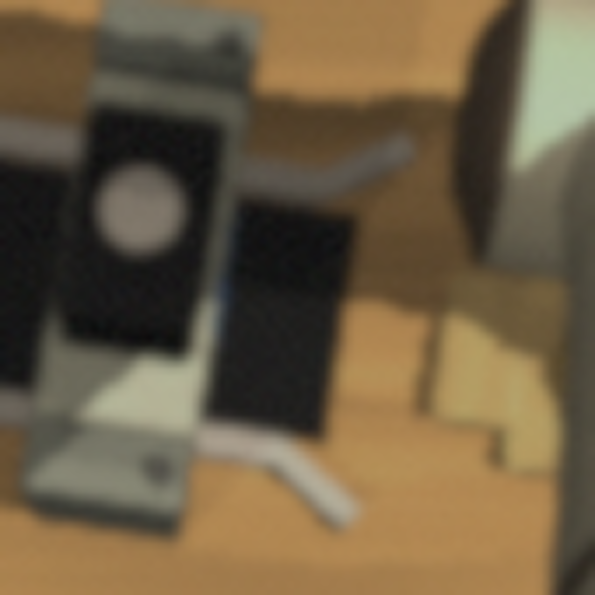

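The nose sits where predicted (lower nose corner at (433,412) in the crop). The bridge may be about 1 px lower than my fit, at flare tips (358,512) and (410,158), so I'll shift +1.5 mm in bridge y. Entering in stages while watching the side force.

{"op": "play_rows", "data": {
  "series": "-0.04 0.004 0 0;-0.08 0.004 0 0;-0.12 0.004 0 0;-0.16 0.004 0 0;-0.2 0.004 0 0;-0.2 0.004 0 0"
}}

```text
time: 5.0
tcp_pos: [0.5344, -0.1524, 0.2007]
tool_rot: [[-0.143, -0.99, 0.0], [-0.99, 0.143, 0.001], [-0.001, -0.0, -1.0]]
contact_force: [0.9, 1.7, -1.8]
finger_gap: 0.0119
gripper_force: 30.0
```

{"op": "play_rows", "data": {
  "series": "-0.04 0 0 0;-0.08 0 0 0;-0.1 0 0 0;-0.1 0 0 0"
}}

```text
time: 5.4
tcp_pos: [0.5401, -0.114, 0.2007]
tool_rot: [[-0.144, -0.99, 0.0], [-0.99, 0.144, 0.0], [-0.0, -0.0, -1.0]]
contact_force: [0.3, 0.8, -1.6]
finger_gap: 0.0118
gripper_force: 30.0
```

{"op": "play_rows", "data": {
  "series": "-0.04 0 0 0;-0.08 0 0 0;-0.12 0 0 0;-0.15 0 0 0;-0.175 0 0 0;-0.1875 0 0 0;-0.1875 0 0 0;-0.1875 0 0 0"
}}

```text
time: 6.2
tcp_pos: [0.5508, -0.0411, 0.2007]
tool_rot: [[-0.146, -0.989, 0.0], [-0.989, 0.146, 0.0], [-0.0, -0.0, -1.0]]
contact_force: [0.7, 1.1, -2.6]
finger_gap: 0.0119
gripper_force: 30.0
```

{"op": "play_rows", "data": {
  "series": "-0.006 0 0 0;-0.012 0 0 0;-0.018 0 0 0;-0.024 0 0 0;-0.028 0 0 0;-0.028 0 0 0;-0.028 0 0 0"
}}

```text
time: 6.9
tcp_pos: [0.5524, -0.03, 0.2007]
tool_rot: [[-0.146, -0.989, 0.0], [-0.989, 0.146, 0.0], [-0.0, -0.0, -1.0]]
contact_force: [0.4, 0.4, -2.7]
finger_gap: 0.0118
gripper_force: 30.0
```

{"op": "play_rows", "data": {
  "series": "-0.0025 0 0 0;-0.0025 0 0 0;-0.0025 0 0 0"
}}

```text
time: 7.2
tcp_pos: [0.5525, -0.0292, 0.2008]
tool_rot: [[-0.146, -0.989, 0.0], [-0.989, 0.146, 0.0], [-0.0, -0.0, -1.0]]
contact_force: [0.3, -0.2, -2.2]
finger_gap: 0.0117
gripper_force: 30.0
```

{"op": "play_rows", "data": {
  "series": "-0.0025 0 0 0;-0.0025 0 0 0;-0.0025 0 0 0"
}}

```text
time: 7.5
tcp_pos: [0.5526, -0.0282, 0.2008]
tool_rot: [[-0.146, -0.989, -0.0], [-0.989, 0.146, -0.0], [0.0, 0.0, -1.0]]
contact_force: [0.2, -1.0, -2.3]
finger_gap: 0.0121
gripper_force: 30.0
```

{"op": "play_rows", "data": {
  "series": "-0.002 0 0 0;-0.002 0 0 0;-0.002 0 0 0"
}}

```text
time: 7.8
tcp_pos: [0.5528, -0.0274, 0.2007]
tool_rot: [[-0.146, -0.989, -0.0], [-0.989, 0.146, -0.0], [0.0, 0.0, -1.0]]
contact_force: [-0.5, -1.3, -2.9]
finger_gap: 0.0119
gripper_force: 30.0
```

{"op": "play_rows", "data": {
  "series": "-0.002 0 0 0;-0.002 0 0 0;-0.002 0 0 0"
}}

```text
time: 8.1
tcp_pos: [0.5529, -0.0266, 0.2007]
tool_rot: [[-0.146, -0.989, -0.0], [-0.989, 0.146, 0.0], [-0.0, 0.0, -1.0]]
contact_force: [-0.2, -0.1, -2.0]
finger_gap: 0.0117
gripper_force: 30.0
```

{"op": "play_rows", "data": {
  "series": "-0.00125 0 0 0;-0.00125 0 0 0"
}}

```text
time: 8.3
tcp_pos: [0.5529, -0.0261, 0.2007]
tool_rot: [[-0.146, -0.989, -0.0], [-0.989, 0.146, 0.0], [0.0, 0.0, -1.0]]
contact_force: [0.4, -0.4, -2.7]
finger_gap: 0.0115
gripper_force: 30.0
```

{"op": "play_rows", "data": {
  "series": "-0.00125 0 0 0;-0.00125 0 0 0"
}}

```text
time: 8.5
tcp_pos: [0.553, -0.0256, 0.2008]
tool_rot: [[-0.146, -0.989, 0.0], [-0.989, 0.146, 0.0], [-0.0, -0.0, -1.0]]
contact_force: [0.2, -0.3, -1.5]
finger_gap: 0.0113
gripper_force: 30.0
```

{"op": "play_rows", "data": {
  "series": "-0.00125 0 0 0;-0.00125 0 0 0"
}}

```text
time: 8.7
tcp_pos: [0.5531, -0.0251, 0.2008]
tool_rot: [[-0.146, -0.989, 0.0], [-0.989, 0.146, 0.0], [-0.0, -0.0, -1.0]]
contact_force: [0.8, -2.0, -2.9]
finger_gap: 0.0117
gripper_force: 30.0
```

{"op": "play_rows", "data": {
  "series": "-0.00125 0 0 0;-0.00125 0 0 0"
}}

```text
time: 8.9
tcp_pos: [0.5532, -0.0246, 0.2008]
tool_rot: [[-0.146, -0.989, 0.0], [-0.989, 0.146, 0.0], [-0.0, -0.0, -1.0]]
contact_force: [0.2, -0.5, -2.2]
finger_gap: 0.0122
gripper_force: 30.0
```

{"op": "play_rows", "data": {
  "series": "-0.00125 0 0 0;-0.00125 0 0 0"
}}

```text
time: 9.1
tcp_pos: [0.5533, -0.0241, 0.2008]
tool_rot: [[-0.146, -0.989, 0.0], [-0.989, 0.146, 0.0], [-0.0, -0.0, -1.0]]
contact_force: [-0.4, -0.7, -2.4]
finger_gap: 0.0116
gripper_force: 30.0
```

{"op": "play_rows", "data": {
  "series": "-0.00125 0 0 0;-0.00125 0 0 0"
}}

```text
time: 9.3
tcp_pos: [0.5533, -0.0236, 0.2008]
tool_rot: [[-0.146, -0.989, 0.0], [-0.989, 0.146, 0.0], [-0.0, -0.0, -1.0]]
contact_force: [0.2, -0.9, -2.9]
finger_gap: 0.0117
gripper_force: 30.0
```

{"op": "play_rows", "data": {
  "series": "-0.00125 0 0 0;-0.00125 0 0 0"
}}

```text
time: 9.5
tcp_pos: [0.5534, -0.0231, 0.2007]
tool_rot: [[-0.146, -0.989, 0.0], [-0.989, 0.146, 0.0], [-0.0, -0.0, -1.0]]
contact_force: [-0.6, -1.1, -2.2]
finger_gap: 0.0116
gripper_force: 30.0
```

{"op": "play_rows", "data": {
  "series": "-0.00125 0 0 0;-0.00125 0 0 0"
}}

```text
time: 9.7
tcp_pos: [0.5535, -0.0226, 0.2008]
tool_rot: [[-0.146, -0.989, 0.0], [-0.989, 0.146, 0.0], [-0.0, -0.0, -1.0]]
contact_force: [0.7, -0.0, -2.5]
finger_gap: 0.0118
gripper_force: 30.0
```

Run:
```python
from plant import eyes
import cv2
a=eyes.camera("top");cv2.imwrite("pics/t3.png",a)
cv2.imwrite("pics/n3.png",cv2.resize(a[150:215,185:285],None,fx=8,fy=8,interpolation=2))
```

```text
(no output)
```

View pics/n3.png

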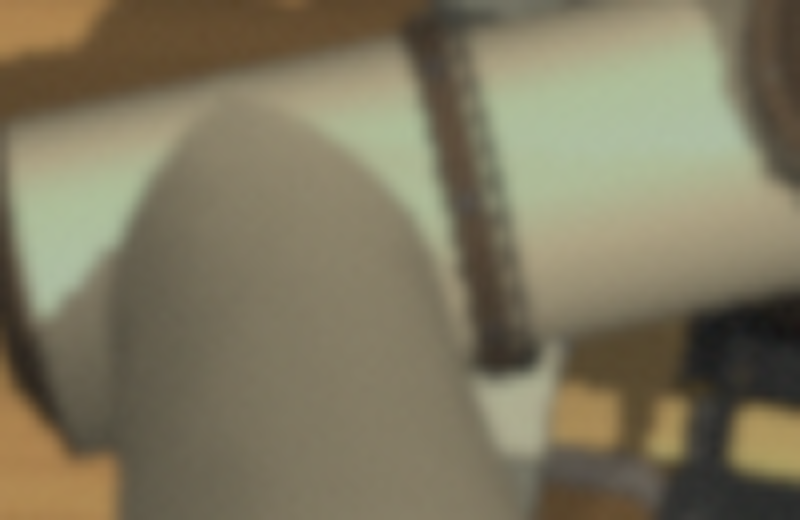

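The arm hides the nose, so I'll keep going by feel.

{"op": "play_rows", "data": {
  "series": "-0.00125 0 0 0;-0.00125 0 0 0"
}}

```text
time: 9.95
tcp_pos: [0.5535, -0.0221, 0.2008]
tool_rot: [[-0.146, -0.989, 0.0], [-0.989, 0.146, 0.0], [-0.0, -0.0, -1.0]]
contact_force: [-0.4, -1.3, -3.0]
finger_gap: 0.0119
gripper_force: 30.0
```

{"op": "play_rows", "data": {
  "series": "-0.00125 0 0 0;-0.00125 0 0 0"
}}

```text
time: 10.15
tcp_pos: [0.5536, -0.0216, 0.2007]
tool_rot: [[-0.146, -0.989, -0.0], [-0.989, 0.146, 0.0], [-0.0, 0.0, -1.0]]
contact_force: [-0.1, -0.8, -2.0]
finger_gap: 0.0118
gripper_force: 30.0
```

{"op": "play_rows", "data": {
  "series": "-0.00125 0 0 0;-0.00125 0 0 0"
}}

```text
time: 10.35
tcp_pos: [0.5537, -0.0211, 0.2007]
tool_rot: [[-0.146, -0.989, 0.0], [-0.989, 0.146, 0.0], [-0.0, -0.0, -1.0]]
contact_force: [-0.0, -0.9, -1.3]
finger_gap: 0.0115
gripper_force: 30.0
```

{"op": "play_rows", "data": {
  "series": "-0.00125 0 0 0;-0.00125 0 0 0"
}}

```text
time: 10.55
tcp_pos: [0.5537, -0.0207, 0.2007]
tool_rot: [[-0.146, -0.989, -0.0], [-0.989, 0.146, -0.0], [0.0, 0.0, -1.0]]
contact_force: [0.3, -0.6, -2.2]
finger_gap: 0.0116
gripper_force: 30.0
```

{"op": "play_rows", "data": {
  "series": "-0.00125 0 0 0;-0.00125 0 0 0"
}}

```text
time: 10.75
tcp_pos: [0.5538, -0.0202, 0.2007]
tool_rot: [[-0.146, -0.989, -0.0], [-0.989, 0.146, -0.0], [0.0, 0.0, -1.0]]
contact_force: [0.2, -2.0, -2.6]
finger_gap: 0.0117
gripper_force: 30.0
```

{"op": "play_rows", "data": {
  "series": "-0.00125 0 0 0;-0.00125 0 0 0"
}}

```text
time: 10.95
tcp_pos: [0.5539, -0.0197, 0.2008]
tool_rot: [[-0.146, -0.989, -0.0], [-0.989, 0.146, 0.0], [0.0, 0.0, -1.0]]
contact_force: [-0.4, -1.2, -2.3]
finger_gap: 0.0118
gripper_force: 30.0
```

{"op": "play_rows", "data": {
  "series": "-0.00125 0 0 0;-0.00125 0 0 0"
}}

```text
time: 11.15
tcp_pos: [0.554, -0.0192, 0.2007]
tool_rot: [[-0.146, -0.989, -0.0], [-0.989, 0.146, 0.0], [-0.0, 0.0, -1.0]]
contact_force: [-0.6, -1.5, -2.2]
finger_gap: 0.0117
gripper_force: 30.0
```

{"op": "play_rows", "data": {
  "series": "-0.00125 0 0 0;-0.00125 0 0 0"
}}

```text
time: 11.35
tcp_pos: [0.554, -0.0186, 0.2007]
tool_rot: [[-0.146, -0.989, -0.0], [-0.989, 0.146, 0.0], [-0.0, 0.0, -1.0]]
contact_force: [-0.4, -0.7, -2.2]
finger_gap: 0.0115
gripper_force: 30.0
```

{"op": "play_rows", "data": {
  "series": "-0.00125 0 0 0;-0.00125 0 0 0"
}}

```text
time: 11.55
tcp_pos: [0.5541, -0.0182, 0.2007]
tool_rot: [[-0.146, -0.989, 0.0], [-0.989, 0.146, 0.0], [-0.0, -0.0, -1.0]]
contact_force: [-0.1, -1.6, -0.9]
finger_gap: 0.0117
gripper_force: 30.0
```

{"op": "play_rows", "data": {
  "series": "-0.00125 0 0 0;-0.00125 0 0 0"
}}

```text
time: 11.75
tcp_pos: [0.5541, -0.0179, 0.2007]
tool_rot: [[-0.146, -0.989, -0.0], [-0.989, 0.146, -0.0], [0.0, 0.0, -1.0]]
contact_force: [-0.7, -3.3, -0.9]
finger_gap: 0.0119
gripper_force: 30.0
```

Force is rising, so contact has begun. Smaller steps from here.

{"op": "play_rows", "data": {
  "series": "-0.0005 0 0 0;-0.0005 0 0 0"
}}

```text
time: 11.95
tcp_pos: [0.5541, -0.0179, 0.2008]
tool_rot: [[-0.146, -0.989, -0.001], [-0.989, 0.146, -0.0], [0.001, 0.001, -1.0]]
contact_force: [-0.4, -5.5, -1.6]
finger_gap: 0.0115
gripper_force: 30.0
```

{"op": "play_rows", "data": {
  "series": "-0.0005 0 0 0;-0.0005 0 0 0;-0.0005 0 0 0"
}}

```text
time: 12.25
tcp_pos: [0.5541, -0.0178, 0.2007]
tool_rot: [[-0.146, -0.989, -0.001], [-0.989, 0.146, -0.001], [0.001, 0.001, -1.0]]
contact_force: [0.1, -6.3, -0.7]
finger_gap: 0.0119
gripper_force: 30.0
```

{"op": "play_rows", "data": {
  "series": "-0.0004 0 0 0;-0.0004 0 0 0;-0.0004 0 0 0;-0.0004 0 0 0;-0.0004 0 0 0;-0.0004 0 0 0;-0.0004 0 0 0"
}}

```text
time: 12.95
tcp_pos: [0.554, -0.0178, 0.2008]
tool_rot: [[-0.146, -0.989, -0.001], [-0.989, 0.146, -0.001], [0.001, 0.001, -1.0]]
contact_force: [-0.6, -6.9, -1.6]
finger_gap: 0.0118
gripper_force: 30.0
```

Run:
```python
from plant import manip
print(manip.observe()["contact_force"])
```

```text
[-0.62411764 -6.94564766 -1.6487169 ]
```

{"op": "play_rows", "data": {
  "series": "-0.0005 0 0 0;-0.0005 0 0 0;-0.0005 0 0 0;-0.0005 0 0 0;-0.0005 0 0 0;-0.0005 0 0 0"
}}

```text
time: 13.55
tcp_pos: [0.554, -0.0178, 0.2008]
tool_rot: [[-0.146, -0.989, -0.001], [-0.989, 0.146, -0.001], [0.001, 0.001, -1.0]]
contact_force: [-1.2, -6.9, -0.9]
finger_gap: 0.012
gripper_force: 30.0
```

{"op": "play_rows", "data": {
  "series": "0.0012 0 0 0;0.0012 0 0 0"
}}

```text
time: 13.75
tcp_pos: [0.554, -0.0179, 0.2008]
tool_rot: [[-0.146, -0.989, -0.001], [-0.989, 0.146, -0.0], [0.001, 0.001, -1.0]]
contact_force: [-0.7, -6.2, -1.0]
finger_gap: 0.0121
gripper_force: 30.0
```

{"op": "play_rows", "data": {
  "series": "0 0 0 0;0 0 0 0;0 0 0 0;0 0 0 0;0 0 0 0;0 0 0 0;0 0 0 0",
  "claw": 0.2
}}

```text
time: 14.45
tcp_pos: [0.5542, -0.0174, 0.2007]
tool_rot: [[-0.146, -0.989, 0.0], [-0.989, 0.146, 0.0], [-0.0, -0.0, -1.0]]
contact_force: [0.4, -0.2, 1.1]
finger_gap: 0.051
gripper_force: 0.0
```

{"op": "play_rows", "data": {
  "series": "0 0 -0.05 0;0 0 -0.15 0;0 0 -0.25 0;0 0 -0.375 0;0 0 -0.5 0;0 0 -0.625 0;0 0 -0.625 0;0 0 -0.625 0"
}}

```text
time: 15.25
tcp_pos: [0.5539, -0.0175, 0.4521]
tool_rot: [[-0.146, -0.989, 0.003], [-0.989, 0.146, 0.001], [-0.002, -0.003, -1.0]]
contact_force: [-0.6, -1.1, 0.0]
finger_gap: 0.0523
gripper_force: 0.0
```

{"op": "play_rows", "data": {
  "series": "-0.905 0.374 0 0;-0.905 0.374 0 0;-0.905 0.374 0 0;-0.905 0.374 0 0;-0.905 0.374 0 0;-0.905 0.374 0 0;-0.905 0.374 0 0;-0.905 0.374 0 0;-0.905 0.374 0 0;-0.905 0.374 0 0;-0.905 0.374 0 0;-0.905 0.374 0 0",
  "claw": -1
}}

```text
time: 16.45
tcp_pos: [0.4593, 0.3613, 0.4504]
tool_rot: [[-0.147, -0.989, -0.001], [-0.989, 0.147, -0.001], [0.001, 0.0, -1.0]]
contact_force: [0.4, -0.2, 0.9]
finger_gap: 0.0006
gripper_force: 0.0
```

Run:
```python
from h import *
from plant import manip
o=manip.observe();print(o["tcp_pos"],o["finger_gap"],o["time"])
a=eyes.camera("top");b=eyes.camera("side");cv2.imwrite("pics/t4.png",a);cv2.imwrite("pics/s4.png",b)
for n,I in(("top",a),("side",b)):
    h=cv2.cvtColor(I,cv2.COLOR_BGR2HSV);m=cv2.inRange(h,(45,100,30),(85,255,255))
    k,l,st,ce=cv2.connectedComponentsWithStats(m);print(n,[(st[i,4],ce[i].round(1)) for i in range(1,k) if st[i,4]>15])
A=cv2.resize(a[140:255,110:310],None,fx=4,fy=4,interpolation=2);cv2.imwrite("pics/n4.png",A)
```

```text
[0.4593 0.3613 0.4504] 0.0006043423342419354 16.45
top [(np.int32(124), array([134.3, 222.7])), (np.int32(133), array([106. , 280.3]))]
side [(np.int32(37), array([193.1, 140.2])), (np.int32(39), array([234.7, 148.4]))]
```

View pics/n4.png

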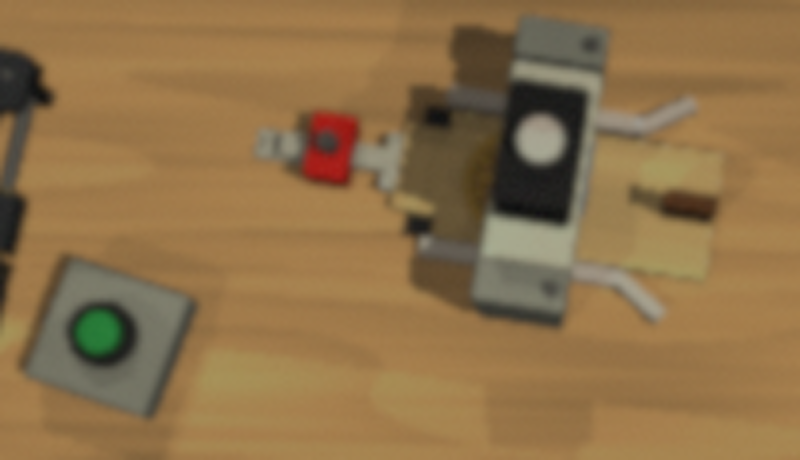

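The board is straight in the channel with its nose against the jaw (crop (400,170)), and it has been released. The button is at top pixel (134.3,222.7). Descending onto it.

Run:
```python
from h import *
print(tri((134.3,222.7),(234.7,148.4)),ray("top",(134.3,222.7),.05),ray("side",(234.7,148.4),.05))
```

```text
[0.4578 0.3656 0.051 ] [0.4576 0.3659 0.05  ] [0.458  0.3669 0.05  ]
```

{"op": "play_rows", "data": {
  "series": "0 0 0.12 0;0 0 0.24 0;0 0 0.36 0;0 0 0.42 0;0 0 0.46 0;0 0 0.46 0;0 0 0.46 0"
}}

```text
time: 17.25
tcp_pos: [0.4594, 0.3623, 0.2674]
tool_rot: [[-0.146, -0.989, 0.001], [-0.989, 0.146, 0.0], [-0.0, -0.001, -1.0]]
contact_force: [0.6, -0.4, -0.0]
finger_gap: 0.0003
gripper_force: 0.0
```

{"op": "play_rows", "data": {
  "series": "-0.009 0.001 0.03 0;-0.009 0.001 0.05 0;-0.009 0.001 0.07 0;-0.009 0.001 0.085 0;-0.009 0.001 0.085 0"
}}

```text
time: 17.75
tcp_pos: [0.4591, 0.3664, 0.2337]
tool_rot: [[-0.145, -0.989, 0.0], [-0.989, 0.145, -0.0], [0.0, -0.001, -1.0]]
contact_force: [-0.9, -1.4, 4.6]
finger_gap: 0.0005
gripper_force: 2.4
```

{"op": "play_rows", "data": {
  "series": "0 0 0.005 0;0 0 0.005 0;0 0 0.005 0"
}}

```text
time: 18.05
tcp_pos: [0.459, 0.3663, 0.2335]
tool_rot: [[-0.144, -0.99, 0.001], [-0.99, 0.144, 0.0], [-0.001, -0.001, -1.0]]
contact_force: [-4.9, -1.8, 14.5]
finger_gap: 0.0007
gripper_force: 7.6
```

{"op": "play_rows", "data": {
  "series": "0 0 -0.01 0;0 0 -0.01 0;0 0 -0.01 0"
}}

```text
time: 18.35
tcp_pos: [0.4591, 0.3663, 0.2351]
tool_rot: [[-0.145, -0.989, 0.001], [-0.989, 0.145, 0.001], [-0.001, -0.001, -1.0]]
contact_force: [-0.8, -1.1, 4.5]
finger_gap: 0.0005
gripper_force: 2.0
```

{"op": "play_rows", "data": {
  "series": "0 0 -0.005 0;0 0 -0.005 0;0 0 -0.005 0"
}}

```text
time: 18.65
tcp_pos: [0.4592, 0.3663, 0.2367]
tool_rot: [[-0.146, -0.989, 0.0], [-0.989, 0.146, 0.0], [-0.0, -0.0, -1.0]]
contact_force: [-0.1, 1.3, 3.0]
finger_gap: 0.0003
gripper_force: 1.5
```

{"op": "play_rows", "data": {
  "series": "0 0 -0.005 0;0 0 -0.005 0;0 0 -0.005 0"
}}

```text
time: 18.95
tcp_pos: [0.4592, 0.3662, 0.2387]
tool_rot: [[-0.146, -0.989, 0.0], [-0.989, 0.146, 0.001], [-0.001, -0.0, -1.0]]
contact_force: [0.2, 1.4, 1.8]
finger_gap: 0.0005
gripper_force: 0.9
```

The spring profile (4.5, then 3.0, then 1.8 N over 3.6 mm) shows the button went fully down. Retreating upward.

{"op": "play_rows", "data": {
  "series": "0 0 -0.05 0;0 0 -0.15 0;0 0 -0.25 0;0 0 -0.3 0;0 0 -0.3 0;0 0 -0.3 0;0 0 -0.3 0;0 0 -0.3 0"
}}

```text
time: 19.75
tcp_pos: [0.4589, 0.3658, 0.3569]
tool_rot: [[-0.146, -0.989, -0.002], [-0.989, 0.146, -0.003], [0.003, 0.002, -1.0]]
contact_force: [1.3, -0.0, 0.2]
finger_gap: 0.0001
gripper_force: 0.0
```

Run:
```python
from plant import manip,eyes
import cv2,numpy as np
a=eyes.camera("top").astype(int);b=cv2.imread("pics/t4.png").astype(int)
print("change over bridge area",np.abs(a-b)[150:215,190:300].mean(),manip.observe()["tcp_pos"])
print(manip.close_job())
```

```text
change over bridge area 1.8825641025641027 [0.45894011 0.36593252 0.35718423]
the job is handed in; nothing more can be done
None
```

I seated the board against the jaw with about 6–7 N measured at the wrist and let it go. I then pressed the green button fully down, it sprang back, and I handed the job in at about 20 s; no verdict came back.

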